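# Hang a freshly varnished stem in the lamp of a curing stand

## Task

Take the orange bar and flip the curing stand's lamp plate right over until it lies flat above the aluminium cup, lamps facing down. Then take the varnished test stem from its wooden rack by the black grip and lower it through the hole in the plate until its tip is about half-way down inside the cup; the varnish is tacky, so the stem must not touch the plate, the cup or any part of the stand. Finish while still holding it there: upright, still and centred in the hole, without letting go, and leave the other things on the desk where they are.

Things in the scene. Friction and masses are not known exactly. Their poses are not given: they have to be found in the camera images.
- lamp_plate (a joint): hinge of the white lamp plate on the grey curing stand, rad: 0 = parked, folded back flat with the ring of violet lamps facing up; 3.14 (its stop) = flipped right over, flat above the aluminium cup, lamps facing down. The hinge is stiff (about 0.1 N m of friction), so the plate stays at any angle where it is left.
- cure_stand: grey curing stand, fixed: base 130 x 240 x 10 mm, origin under its centre, z up. The plate hinges about the stand's x, 100 mm up, between cheeks 114 mm high at x = +-52 mm; parked it reaches to +y, flipped to -y. Thin posts 96 mm high at (+-33, +-73) mm support it. Open aluminium cup (inside 48 to 52 mm wide, rim 75 mm above the desk) on the base at y = -45 mm, below the flipped plate's hole.
- hinge (a point): point on the lamp plate's hinge axis, midway between the yoke cheeks, 100 mm above the desk; axes as cure_stand (hinge axis = x)
- cup_floor (a point): centre of the inner floor of the aluminium cup, 14 mm above the desk; the cup's rim is 61 mm higher
- bar (a point): middle of the orange round pull bar at the lamp plate's free edge: 10 mm in diameter, along its x axis (parallel to the hinge), 115 mm from the hinge axis, 66 mm clear between the two side arms that join it rigidly to the plate; between the bar and the plate's edge is an open gap 30 mm wide
- hole (a point): centre of the 22 mm round through hole in the lamp plate (80 x 70 x 8 mm), half-way through its thickness, 45 mm from the hinge axis. Frame turns with the plate: x along the hinge, y from the hinge to the bar, z on the lamp side (up when parked, down when flipped). Flipped, the hole is 100 mm above the desk.
- stem_rack: small wooden hanging rack, fixed to the desk: base 80 x 80 mm, two side boards (at y = +-30 mm of its frame), top board 70 x 70 mm whose upper face is 115 mm above the desk, with a 14 mm hole in its middle; origin at the centre of its underside
- stem: test stem (about 35 to 70 g): round rod 8 mm in diameter, 95 mm long, its lower part red, below a brass collar (24 mm wide, 5 mm thick) and a black cylindrical grip (18 mm in diameter, 55 mm long); 155 mm in all. Origin at the tip (lower end), z up along it. It starts hanging upright by its collar in the rack's hole, tip 20 mm above the desk, and lifts straight out.
- stem_grip (a point): the middle of the part of the black grip to take hold of, on the stem's axis, 125 mm above its tip, 30 mm above the underside of the collar
- stem_tip (a point): lower end of the stem, on its axis
- teal_jar: bystander, loose: pale jar with teal lid, 88 x 88 x 118 mm; origin at the centre of its underside
- clip_jar_small: bystander, loose: small clip-top jar with red seal, 68 x 56 x 71 mm; origin at the centre of its underside
- kneaded_eraser: bystander, loose: cream eraser, 23 x 35 x 12 mm; origin at the centre of its underside
- glasses_case: bystander, loose: black slim case, 34 x 85 x 20 mm; origin at the centre of its underside
- ink: bystander, loose: square bottle of amber drawing ink with white cap, 46 x 45 x 88 mm; origin at the centre of its underside
- vial: bystander, loose: tiny corked bottle, 31 x 31 x 43 mm; origin at the centre of its underside
- tape: bystander, loose: roll of orange tape, 96 x 96 x 30 mm, lying flat; origin at the centre of its underside
- flat_tin: bystander, loose: flat grey tin, 65 x 96 x 19 mm; origin at the centre of its underside

How it is judged:
By the outcome, as a careful person would: the job done as asked, in the order asked, and still so for the second after the job is handed in, while the arm keeps its last pose, push and grip.
It also fails if it takes over 67 s, if anything falls off the work surface, if the arm or the gripper's body presses on something with over 40 N, if the wrist force passes 120 N, or if a joint passes its speed limit or range.

## Robot

A 7-joint arm with a two-finger parallel gripper is mounted at the origin on a cart in front of the work surface, level with it; the furniture and walls round the work are solid. World frame = base frame: x ahead of the robot, y to its left, z up, the work surface at z = 0. Lengths are in mm, angles in rad, forces in N, time in s.
With the tool pointing down it reaches from about 400 to 875 mm from the base axis. Payload 19.3 kg.
Tool frame: the origin (TCP) lies at the very end of the fingers, on their centre line; the grasp point (between the pads) lies 19 mm behind it (grip_point_offset is the z of the grasp point in the tool frame, in mm); z points along the fingers, y is the line along which they close (so a half turn about z gives the same grasp; the last joint's range is limited). The gripper opens to 85 mm and grips with 20 to 120 N. Pads are 22 mm wide; open, the fingers measure 114 mm over their backs; the gripper's body (76 mm by 85 mm) begins 54 mm behind the grasp point. The pads swing forward as they close: fully open they stand 13 mm farther back than shut.
Start: joints at [-1.413, 0.521, -0.036, 1.599, 0.021, 1.021, -0.113], TCP at [141.167, 608.84, 231.291] pointing down, gripper open.
Joint ranges: [-2.91, 2.91], [-0.3, 2.13], [-1.5, 1.42], [0.17, 2.43], [-1.26, 4.41], [0.16, 1.93], [-2.52, 2.52]. Speed limits (rad/s): [1.89, 1.89, 2.39, 2.39, 3.01, 3.01, 3.01].

## Interface

Orientations are given as a 3x3 rotation matrix whose columns are the frame's x, y, z axes.
In Python, from workcell import movep, movel, goto_joints, open_gripper, clamp, wait, inverse_kinematics, read_state, camera, PlanningError, finish_job, grip_point_offset gives the robot as it stands. Calls block until the motion is done:
- movep(position, orientation): joint-space move of the TCP to a pose.
- movel(position, frame=None, max_speed=150, guard=None): straight line of the TCP; frame=None keeps the orientation; max_speed is the mean speed in mm/s. With guard (N) it stops when the force on the tool has changed by that much, and returns True; else False.
- goto_joints(angles): joint-space move.
- open_gripper() and clamp(): open the fingers fully, or close them until they stop; the grip force is fixed at half the most.
- wait(seconds).
- inverse_kinematics(position, orientation): joint angles nearest the present ones, or None.
- read_state(): the state.
- camera(name): name is "scene" or "top"; returns a dict with "image" (480x640x3 uint8, blue, green, red), "range_z" (480x640 float32, mm along the optical axis (not along the pixel's ray), 0 where there is no reading), "fx", "fy", "cx", "cy" (pixels), "cam_to_world" (4x4, takes a point from camera to world coordinates). Camera axes: x right, y up, looking along -z (the intrinsics and any distortion apply to the point x, -y, -z); pixel columns grow to the right and rows downward; lengths in mm; the calibration is good to about 2 mm. A picture is of the moment at which its call begins.
A pose or a line that the arm cannot do raises PlanningError and nothing moves.
- finish_job(): hands the job in; it is judged then, once.
The state is a dict: "time": time; "qpos": joint angles; "qvel": joint speeds; "joint_efforts": joint torques, N m; "eef_pos": TCP position; "tool_rot": TCP orientation; "ft_force": force on the tool from outside, world axes, zero at the start; "torque": the same for the moment, N m; "finger_gap": finger opening in mm; "gripper_force": force on a finger pad.
Only numpy, scipy, OpenCV 4.12 (cv2) and the standard library are available. Lean on these libraries where they do the work, as an engineer would, in place of code of your own. Each camera call takes 0.05 s, during which the arm holds its last target. There are 200 camera calls.

## Working session

There is one attempt and no reset: what is moved stays moved. The work goes in short steps, each a Python script; the robot and the scene stay as the last script left them, time stands still between calls to the robot, and variables do not carry over. Pictures are saved under pics/ and viewed, at most 10 in all, crops included, and the job is handed in when it is done.

```bash
ls; mkdir -p pics
cat > h.py <<'E'
import numpy as np, cv2
from workcell import *
def cloud(c):
    v,u=np.mgrid[0:480,0:640]; z=c["range_z"]
    P=np.stack([(u-c["cx"])/c["fx"]*z,-(v-c["cy"])/c["fy"]*z,-z,np.ones_like(z)],-1)
    return (P@np.array(c["cam_to_world"]).T)[...,:3]
E
python3 - <<'E'
from h import *
import pickle
for n in("scene","top"):
    c=camera(n); cv2.imwrite(f"pics/{n}0.png",c["image"]); pickle.dump(c,open(n+"0.pkl","wb"))
    print(n,c["fx"],c["fy"],c["cx"],c["cy"],np.round(c["cam_to_world"],3).tolist(),[k for k in c])
s=read_state();print(s["time"],s["eef_pos"],np.round(s["tool_rot"],3).tolist(),grip_point_offset)
E
```

```text
pics
scene 480.22511786859286 480.22511786859286 321.1290926663382 238.1060543923444 [[-0.907, 0.315, -0.281, 289.065], [-0.422, -0.692, 0.586, 519.233], [-0.01, 0.65, 0.76, 904.129], [0.0, 0.0, 0.0, 1.0]] ['image', 'range_z', 'fx', 'fy', 'cx', 'cy', 'cam_to_world']
top 585.2536555566505 585.2536555566505 324.7100073730018 243.4947886089527 [[-0.029, 0.986, -0.162, 349.143], [-1.0, -0.028, 0.011, -76.97], [0.007, 0.162, 0.987, 1539.015], [0.0, 0.0, 0.0, 1.0]] ['image', 'range_z', 'fx', 'fy', 'cx', 'cy', 'cam_to_world']
0.1 [141.0962715  608.53703154 230.76554188] [[-0.974, 0.226, -0.0], [0.226, 0.974, -0.001], [-0.0, -0.001, -1.0]] -18.700000000000003
```

View pics/scene0.png

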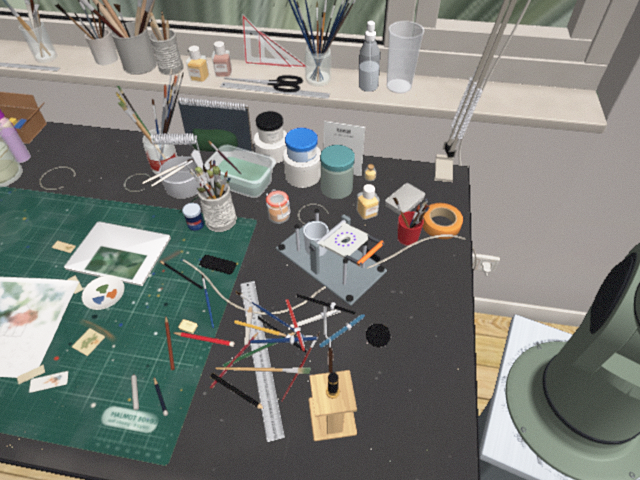

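View pics/top0.png

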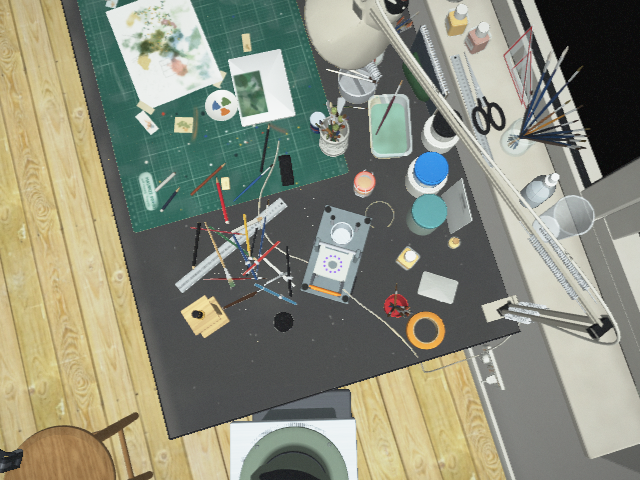

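The scene view shows the stand at about (333,255), with the parked plate at (345,238), the orange bar at (370,251) and the cup at (315,235). The rack is at (333,405) with the black grip at (333,383). In the top view the bar is at (323,290), the lamp ring at (332,265), the cup at (341,233) and the rack at (205,315).

Run:
```python
from h import *
import pickle
for n,boxes in (("scene",dict(bar=(350,232,392,270),plate=(312,212,380,262),rack=(295,355,370,445),stand=(265,200,400,310))),("top",dict(bar=(300,278,345,302),plate=(305,235,360,290),rack=(175,290,235,340),stand=(295,195,375,310)))):
    c=pickle.load(open(n+"0.pkl","rb")); P=cloud(c); hsv=cv2.cvtColor(c["image"],cv2.COLOR_BGR2HSV)
    H,S,V=[hsv[...,i].astype(int) for i in range(3)]
    def sub(m,k):
        x0,y0,x1,y1=boxes[k]; r=np.zeros_like(m); r[y0:y1,x0:x1]=m[y0:y1,x0:x1]; return r&(c["range_z"]>0)
    def st(k,m):
        p=P[m]; print(n,k,len(p),"mean",p.mean(0).round(1),"med",np.median(p,0).round(1), "lo",np.percentile(p,3,0).round(),"hi",np.percentile(p,97,0).round())
        return p
    b=st("bar",sub((H>5)&(H<22)&(S>150)&(V>120),"bar"))
    u,s,vt=np.linalg.svd(b[:,:2]-b[:,:2].mean(0)); print(" dir",vt[0],"ext",np.ptp((b[:,:2]-b[:,:2].mean(0))@vt[0]))
    st("lamps",sub((H>115)&(H<150)&(S>60),"plate"))
    w=sub((S<40)&(V>180),"plate")&(abs(P[...,2]-104)<8); st("white",w); print(" rect",cv2.minAreaRect(P[w][:,:2].astype(np.float32)))
    base=sub((S<80),"stand")&(abs(P[...,2]-10)<5); st("base",base);print(" rect",cv2.minAreaRect(P[base][:,:2].astype(np.float32)))
    rim=sub(S<80,"stand")&(abs(P[...,2]-75)<4); st("rim",rim)
    r=sub((H>8)&(H<30)&(S>60),"rack")&(abs(P[...,2]-115)<6); st("racktop",r);print(" rect",cv2.minAreaRect(P[r][:,:2].astype(np.float32)))
    g=sub(V<60,"rack")&(P[...,2]>120); st("grip",g) if g.any() else 0
    im=c["image"]; 
    x0,y0,x1,y1=boxes["stand"]; x2,y2,x3,y3=boxes["rack"]
    cv2.imwrite(f"pics/c_{n}.png",np.hstack([cv2.resize(im[y0:y1,x0:x1],(400,400)),cv2.resize(im[y2:y3,x2:x3],(400,400))]))
```

```text
scene bar 141 mean [468.8 -96.6 118. ] med [466.3 -91.9 127.9] lo [ 455. -200.    1.] hi [498. -54. 131.]
 dir [-0.1000232  0.9949851] ext 184.49906267596387
scene lamps 38 mean [ 527.9 -112.5  107.9] med [ 527.7 -109.8  115.2] lo [ 473. -158.   22.] hi [554. -89. 120.]
scene white 444 mean [ 559.5 -117.4  107.3] med [ 560.1 -116.6  107.7] lo [ 534. -159.  102.] hi [584. -79. 112.]
 rect ((554.9328002929688, -117.9017333984375), (90.86568450927734, 50.69379806518555), 70.20426940917969)
scene base 3042 mean [ 555.7 -103.3   10.4] med [540.7 -99.2  10.5] lo [ 457. -202.    6.] hi [694. -35.  14.]
 rect ((582.450927734375, -143.84585571289062), (342.1941223144531, 333.3452453613281), 22.208341598510742)
scene rim 171 mean [ 621.1 -130.5   74.4] med [ 619.6 -132.8   74.4] lo [ 495. -186.   71.] hi [752. -66.  78.]
scene racktop 1463 mean [415.9 218.6 115.7] med [413.2 220.6 115.7] lo [379. 177. 113.] hi [455. 254. 119.]
 rect ((417.95782470703125, 214.19461059570312), (70.1116943359375, 72.09890747070312), 32.832000732421875)
scene grip 147 mean [416.9 218.5 162.4] med [417.1 220.1 165.
[... 468 characters left out ...]
2.91442108154297, 81.03575897216797), 71.66902160644531)
top base 2646 mean [ 579.6 -125.1    9.7] med [ 591.8 -125.9    9.6] lo [ 450. -211.    5.] hi [700. -33.  14.]
 rect ((580.1355590820312, -120.61079406738281), (211.71188354492188, 305.7132263183594), 88.33808135986328)
top rim 76 mean [ 613.3 -135.8   75.3] med [ 617.8 -135.    75.4] lo [ 548. -175.   71.] hi [645. -83.  79.]
top racktop 738 mean [417.1 211.2 115.2] med [415.8 210.3 115.2] lo [379. 175. 110.] hi [455. 250. 120.]
 rect ((417.5428466796875, 212.91390991210938), (71.28459167480469, 70.95597839355469), 33.528133392333984)
top grip 47 mean [417.3 208.9 166.5] med [416.9 207.8 173.5] lo [410. 204. 135.] hi [424. 216. 181.]
```

View pics/c_scene.png

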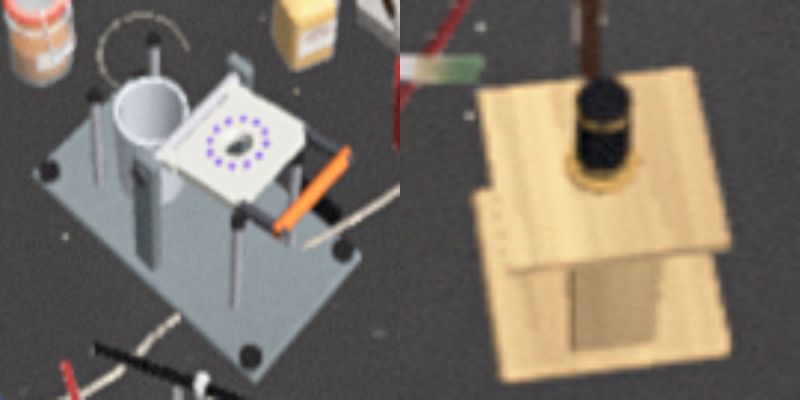

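Run:
```python
from h import *
import pickle
e0=np.array([.951,-.31]); hin=np.array([573.6,-125.])
for n,seed in (("scene",0),("top",0)):
    c=pickle.load(open(n+"0.pkl","rb")); P=cloud(c); hsv=cv2.cvtColor(c["image"],cv2.COLOR_BGR2HSV)
    d=P[...,:2]-hin; a=d@e0; b=d@np.array([.31,.951])
    ok=(c["range_z"]>0)
    # base: grey-blue, z~10, near
    V=hsv[...,2]
    m=ok&(abs(P[...,2]-10)<6)&(V>85)&(abs(a)<135)&(abs(b)<80)&(hsv[...,1]<90)
    k,l,s,_=cv2.connectedComponentsWithStats(cv2.morphologyEx(m.astype(np.uint8),cv2.MORPH_CLOSE,np.ones((3,3))))
    i=1+np.argmax(s[1:,4]); mm=(l==i)&m
    print(n,"base",mm.sum(),cv2.minAreaRect(P[mm][:,:2].astype(np.float32)))
    m=ok&(abs(P[...,2]-75)<3)&(np.hypot(a-45,b)<33)
    p=P[m][:,:2]; A=np.c_[2*p,np.ones(len(p))]; x=np.linalg.lstsq(A,(p**2).sum(1),rcond=None)[0]
    print(" cup",len(p),x[:2],"r",np.sqrt(x[2]+x[:2]@x[:2]))
    m=ok&(a<-12)&(a>-78)&(abs(b)<36)&(P[...,2]>95)&(hsv[...,1]<60)&(V>150)
    aa,zz=a[m],P[...,2][m]; print(" plate slope",np.polyfit(aa,zz,1),m.sum())
print([x.round(2) for x in []])
def R(t,e):  # tool z tilted t from down toward e; x along hinge
    e3=np.array([*e,0]);k=np.array([0,0,1.]);z=np.sin(t)*e3-np.cos(t)*k; h=np.array([.31,.951,0]); h=h/np.linalg.norm(h)
    return np.c_[h,np.cross(z,h),z]
for s in (1,-1):
  for t,p in ((45,(466,-90,124)),(45,(420,-75,165)),(20,(540,-113,212)),(0,(620,-139,205)),(45,(620,-139,205)),(0,(683,-160,105))):
    r=R(np.radians(t),e0/np.linalg.norm(e0)); r[:,:2]*=s
    q=inverse_kinematics(np.array(p,float),r); print(s,t,p,None if q is None else np.round(q,2))
```

```text
scene base 2699 ((575.3032836914062, -117.05860900878906), (139.43414306640625, 242.6101531982422), 73.4255142211914)
 cup 91 [ 616.43039168 -135.65243887] r 26.936133254941904
 plate slope [ -0.21025339 104.46254797] 619
top base 1243 ((642.1563110351562, -148.44790649414062), (136.05087280273438, 110.01925659179688), 69.04461669921875)
 cup 47 [ 616.55573721 -137.41038519] r 27.05909588271217
 plate slope [ -0.2193147  103.65350066] 667
[]
1 45 (466, -90, 124) None
1 45 (420, -75, 165) None
1 20 (540, -113, 212) [-0.59  0.39  0.81  2.13 -0.54  0.43  0.28]
1 0 (620, -139, 205) [-0.38  0.72  0.83  1.63 -0.59  1.06  0.31]
1 45 (620, -139, 205) [ 0.7   0.51 -0.86  2.23  2.03  0.62 -2.11]
1 0 (683, -160, 105) [-0.18  0.86  0.57  1.49 -0.54  0.94  0.24]
-1 45 (466, -90, 124) None
-1 45 (420, -75, 165) None
-1 20 (540, -113, 212) [-0.81  0.62  1.23  2.14 -1.05  0.65 -2.38]
-1 0 (620, -139, 205) [ 0.84  0.89 -1.28  1.56  0.87  1.35  2.3 ]
-1 45 (620, -139, 205) [ 0.2   0.4  -0.22  2.25  2.33  0.39  0.61]
-1 0 (683, -160, 105) [ 0.78  1.13 -1.28  1.43  1.08  1.37  2.29]
```

```bash
cat >> h.py <<'E'
E=np.array([.955,-.297,0]);E/=np.linalg.norm(E);K=np.array([0,0,1.]);Hx=np.array([-E[1],E[0],0])
HIN=np.array([573.5,-123.1,100.])
def R(deg,s=1): # tool z tilted deg from down toward +E; tool y across the bar
    t=np.radians(deg); z=np.sin(t)*E-np.cos(t)*K
    return np.c_[s*Hx,np.cross(z,s*Hx),z]
def bar(th): return HIN+115*(-np.cos(th)*E+np.sin(th)*K)
E
python3 - <<'E'
from h import *
print(bar(.212))
for s in (1,-1):
  for t in (0,10,15,20,25,30,35):
    r=R(t,s); b=bar(.212)
    o=[inverse_kinematics(b+r[:,2]*d,r) for d in (12,-80)]
    print(s,t,[None if q is None else np.round(q,2).tolist() for q in o])
E
```

```text
[466.14631745 -89.71356679 124.1977875 ]
1 0 [[-0.42, 0.58, 0.66, 2.11, -0.59, 0.64, 0.35], [-0.59, 0.45, 0.87, 2.04, -0.46, 0.85, 0.25]]
1 10 [[-0.38, 0.48, 0.53, 2.24, -0.6, 0.36, 0.33], [-0.63, 0.3, 0.8, 2.21, -0.34, 0.57, 0.1]]
1 15 [[-0.29, 0.43, 0.39, 2.31, -0.5, 0.2, 0.22], [-0.74, 0.27, 0.89, 2.29, -0.37, 0.44, 0.11]]
1 20 [[0.2, 0.4, -0.24, 2.35, 1.23, 0.21, -1.51], [-0.53, 0.17, 0.57, 2.37, 0.03, 0.29, -0.31]]
1 25 [[0.51, 0.45, -0.65, 2.4, 1.71, 0.41, -1.97], [0.16, 0.14, -0.24, 2.42, 0.83, 0.26, -1.16]]
1 30 [None, None]
1 35 [None, None]
-1 0 [[-0.7, 0.91, 1.22, 2.12, -1.1, 0.99, -2.29], [0.98, 0.61, -1.27, 1.97, 0.68, 1.07, 2.25]]
-1 10 [[0.71, 0.54, -0.87, 2.19, 0.91, 0.6, 2.02], [0.9, 0.38, -1.06, 2.14, 0.61, 0.73, 2.29]]
-1 15 [[0.15, 0.4, -0.17, 2.29, 0.6, 0.25, 2.28], [0.91, 0.32, -1.06, 2.23, 0.69, 0.62, 2.19]]
-1 20 [[0.24, 0.4, -0.29, 2.35, 1.25, 0.23, 1.62], [0.74, 0.22, -0.86, 2.32, 0.74, 0.45, 2.12]]
-1 25 [[0.17, 0.4, -0.24, 2.41, 1.9, 0.24, 0.95], [0.54, 0.17, -0.66, 2.41, 0.97, 0.32, 1.86]]
-1 30 [None, None]
-1 35 [None, None]
```

Run:
```python
from h import *
s=read_state();p=np.array(s["eef_pos"])
movel(p+[0,0,130],max_speed=250)
r=R(15);b=bar(.212)
movep(b-r[:,2]*180,r)
print(np.round(read_state()["qpos"],2),read_state()["time"])
print(movel(b-r[:,2]*40,max_speed=200,guard=15))
print(movel(b+r[:,2]*12,max_speed=60,guard=8))
s=read_state();print(s["time"],s["eef_pos"],np.round(s["ft_force"],1),s["finger_gap"])
o=[]
for n in("scene","top"):
    im=camera(n)["image"];x,y=((310,190) if n=="scene" else (260,210))
    o.append(cv2.resize(im[y:y+110,x:x+110],(400,400),interpolation=cv2.INTER_CUBIC))
cv2.imwrite("pics/g1.png",np.hstack(o))
```

```text
[-1.21 -0.17  1.08  2.21  0.37  0.8  -0.64] 3.3833
False
False
7.6417 [469.15968556 -90.68806819 112.82060406] [-0.1  0.   0.4] 85.44647576130734
```

View pics/g1.png

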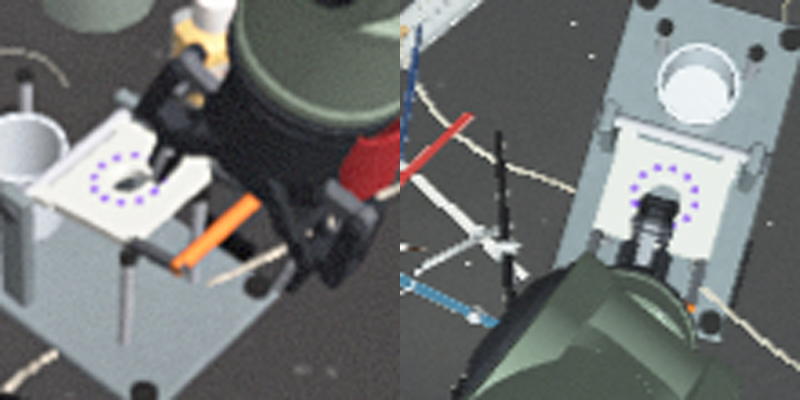

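The fingers straddle the bar. In the left crop the bar runs from about (175,265) to (260,200), and the inner finger hovers over the plate at (155,165). Now I'll clamp.

Run:
```python
from h import *
clamp()
s=read_state();print(s["time"],s["eef_pos"],np.round(s["ft_force"],1),np.round(s["torque"],2),s["finger_gap"],s["gripper_force"])
```

```text
8.4417 [469.34331055 -90.7163902  112.69928075] [ 3.6 -0.8  0.1] [ 0.02 -0.14 -0.06] 7.715624322663673 58.46592843532562
```

Run:
```python
from h import *
f0=np.array(read_state()["ft_force"]); off=np.zeros(3)
for d in np.arange(18,121,6):
    th=np.radians(d); t=15*max(0,(60-d)/48); r=R(t)
    movel(bar(th)+12*r[:,2]+off,r,max_speed=60)
    s=read_state(); f=np.array(s["ft_force"]); rad=-np.cos(th)*E+np.sin(th)*K
    fr=f@rad; print(d,np.round(f,1),"rad",round(fr,1),"|h|",round(f@Hx,1),round(s["finger_gap"],1),np.round(off,1))
    if np.linalg.norm(f)>60: print("stop");break
    off+=np.clip(.06*fr,-1,1)*rad
print(read_state()["time"],np.round(read_state()["qpos"],2))
```

```text
18 [ 2.9 -2.3 -3.1] rad -4.2 |h| -1.3 7.7 [0. 0. 0.]
24 [-2.4 -0.5  0.8] rad 2.3 |h| -1.2 7.3 [ 0.2 -0.1 -0.1]
30 [-4.7 -1.6  1.4] rad 4.2 |h| -2.9 7.3 [ 0.1 -0.  -0. ]
36 [-9.   0.7  6.2] rad 10.7 |h| -2.0 7.6 [-0.1  0.   0.1]
42 [-6.9  0.2  2.7] rad 6.8 |h| -1.8 7.7 [-0.6  0.2  0.5]
48 [-9.1 -0.9  8.1] rad 11.6 |h| -3.5 7.0 [-0.9  0.3  0.8]
54 [-9.9  0.7 13. ] rad 16.2 |h| -2.3 7.5 [-1.3  0.4  1.3]
60 [-4.9 -3.2  2.1] rad 3.7 |h| -4.5 7.2 [-1.9  0.6  2.1]
66 [-7.4 -3.3 11.1] rad 12.6 |h| -5.3 7.3 [-2.   0.6  2.2]
72 [-7.3 -3.6 11.2] rad 12.4 |h| -5.6 7.5 [-2.3  0.7  2.9]
78 [  0.4  -5.3 -10.9] rad -11.1 |h| -5.0 7.7 [-2.5  0.8  3.6]
84 [-3.2 -7.7 -7. ] rad -6.8 |h| -8.3 7.4 [-2.4  0.7  3. ]
90 [ 0.1 -5.5 -2.6] rad -2.6 |h| -5.2 7.0 [-2.3  0.7  2.6]
96 [3.  2.  7.6] rad 7.8 |h| 2.8 7.4 [-2.3  0.7  2.4]
102 [ 2.7 -0.7  7.8] rad 8.2 |h| 0.1 7.3 [-2.3  0.7  2.9]
108 [ 4.9 -0.5  9.2] rad 10.2 |h| 1.0 7.4 [-2.2  0.7  3.4]
114 [ 2.6 -3.7  6.4] rad 7.3 |h| -2.8 7.4 [-2.   0.6  4. ]
120 [6.9 5.2 5.6] rad 7.4 |h| 7.1 7.1 [-1.8  0.6  4.4]
14.7083 [-0.31  0.7   0.71  1.61 -0.52  1.02  0.26]
```

Run:
```python
from h import *
b0=bar(np.radians(120)); off=np.array([-1.8,.6,4.4])
print([None if (q:=inverse_kinematics(bar(np.radians(170))+12*R(t)[:,2],R(t))) is None else np.round(q,2).tolist() for t in(-20,-25,-30)])
for d in np.r_[np.arange(125,170,5),170]:
    th=np.radians(d); t=-25*(d-120)/50; r=R(t)
    movel(bar(th)+12*r[:,2]+off,r,max_speed=60)
    s=read_state(); f=np.array(s["ft_force"]); rad=-np.cos(th)*E+np.sin(th)*K
    fr=f@rad; print(d,np.round(f,1),"rad",round(fr,1),"|h|",round(f@Hx,1),round(s["finger_gap"],1),np.round(off,1))
    if np.linalg.norm(f)>60: print("stop");break
    off+=np.clip(.06*fr,-1,1)*rad
print(read_state()["time"],np.round(read_state()["qpos"],2))
```

```text
[[-0.11, 1.06, 0.63, 1.13, -0.53, 1.47, 0.19], [-0.08, 1.11, 0.62, 1.03, -0.52, 1.59, 0.17], [-0.05, 1.17, 0.61, 0.92, -0.52, 1.72, 0.15]]
125 [6.8 2.9 5.2] rad 7.5 |h| 4.8 7.2 [-1.8  0.6  4.4]
130 [ 5.2 -1.9  5.1] rad 7.4 |h| -0.3 7.1 [-1.6  0.5  4.8]
135 [ 1.7 -9.8  2.7] rad 5.1 |h| -8.9 7.3 [-1.3  0.4  5.1]
140 [7.  2.8 2.6] rad 6.1 |h| 4.7 7.5 [-1.1  0.4  5.3]
145 [ 5.1 -1.1  1.8] rad 5.3 |h| 0.4 7.2 [-0.8  0.3  5.6]
150 [ 2.  -7.9  1.2] rad 4.3 |h| -7.0 7.4 [-0.6  0.2  5.7]
155 [ 7.  -0.4  0.3] rad 6.3 |h| 1.7 7.5 [-0.3  0.1  5.9]
160 [ 4.2 -8.4  1.5] rad 6.6 |h| -6.8 7.1 [-0.  0.  6.]
165 [ 4.5 -5.3 -0.2] rad 5.7 |h| -3.7 7.4 [ 0.3 -0.1  6.2]
170 [ 5.2 -5.3  1. ] rad 6.7 |h| -3.5 7.4 [ 0.7 -0.2  6.3]
17.7917 [-0.08  1.11  0.62  1.02 -0.52  1.6   0.17]
```

Run:
```python
from h import *
open_gripper()
s=read_state();print(np.round(s["ft_force"],1)); p=np.array(s["eef_pos"]); r=R(-25)
movel(p-r[:,2]*60,max_speed=150,guard=15)
clamp()
b=bar(np.pi); r=R(0)
movel(b+[0,0,75],r,max_speed=150)
g=movel(b+[0,0,0],r,max_speed=60,guard=18)
s=read_state();print(g,s["time"],np.round(s["eef_pos"],1),np.round(s["ft_force"],1))
movel(np.array(s["eef_pos"])+[0,0,120],max_speed=200)
movel(np.array(s["eef_pos"])*[.8,.8,0]+[0,150,300],max_speed=350)
import pickle
o=[]
for n in("scene","top"):
    c=camera(n);pickle.dump(c,open(n+"1.pkl","wb"));im=c["image"];x,y=((255,190) if n=="scene" else (275,180))
    o.append(cv2.resize(im[y:y+130,x:x+130],(400,400),interpolation=cv2.INTER_CUBIC))
cv2.imwrite("pics/f1.png",np.hstack(o)); print(read_state()["time"],read_state()["eef_pos"])
```

```text
[-0.9 -1.1 -0.5]
True 21.8 [ 683.3 -157.3  104.5] [-5.   2.9 16.3]
23.5917 [546.95299297  22.81269296 299.37334231]
```

View pics/f1.png

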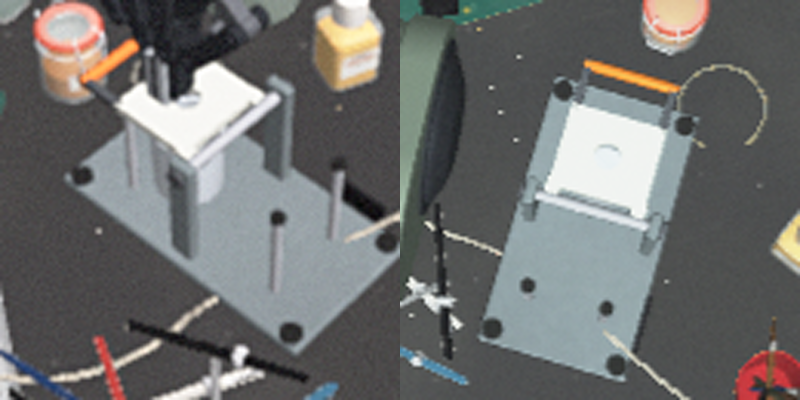

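The plate is flat. In the top crop the bar is at (632,78), the hole at (608,155) and the hinge rod at (592,210). Next I'll measure the hole and the stem.

Run:
```python
from h import *
import pickle
c=pickle.load(open("top1.pkl","rb")); P=cloud(c); hsv=cv2.cvtColor(c["image"],cv2.COLOR_BGR2HSV);H,S,V=[hsv[...,i].astype(int) for i in range(3)]
M=np.array(c["cam_to_world"])
def ray(uv,z):
    uv=np.atleast_2d(uv).astype(float); d=np.c_[(uv[:,0]-c["cx"])/c["fx"],-(uv[:,1]-c["cy"])/c["fy"],-np.ones(len(uv))]@M[:3,:3].T
    return M[:3,3]+d*((z-M[2,3])/d[:,2])[:,None]
box=np.zeros((480,640),bool); box[195:262,315:372]=1
w=box&(V>190)&(S<30)&(abs(P[...,2]-104)<10)
k,l,s,_=cv2.connectedComponentsWithStats(w.astype(np.uint8)); w=l==1+np.argmax(s[1:,4])
cs,h=cv2.findContours(w.astype(np.uint8),cv2.RETR_CCOMP,cv2.CHAIN_APPROX_NONE)
for ct,hh in zip(cs,h[0]):
    if len(ct)<8: continue
    q=ray(ct[:,0],104)[:,:2].astype(np.float32); print("outer" if hh[3]<0 else "hole",len(ct),cv2.minAreaRect(q),cv2.minEnclosingCircle(q))
print("plate z",np.median(P[w][:,2]), "slope",np.linalg.lstsq(np.c_[P[w][:,:2],np.ones(w.sum())],P[w][:,2],rcond=None)[0][:2])
b=(H>5)&(H<22)&(S>150)&(V>120); b[:,:330]=0;b[:190]=0;b[215:]=0;b[:,375:]=0
v,u=np.nonzero(b); print("bar",ray(np.c_[u,v].mean(0),103),cv2.minAreaRect(ray(np.c_[u,v],103)[:,:2].astype(np.float32)))
print("pred hole",HIN+45*E,"bar",HIN+115*E)
print(np.round(V[222:240,333:354],0))
for n in("scene0","top0"):
    c=pickle.load(open(n+".pkl","rb")); M=np.array(c["cam_to_world"]); P=cloud(c); V=c["image"].max(2)
    x0,y0,x1,y1=(295,355,370,445) if n=="scene0" else (175,290,235,340)
    m=np.zeros((480,640),bool);m[y0:y1,x0:x1]=1; m&=(V<60)&(P[...,2]>125)&(np.hypot(P[...,0]-417,P[...,1]-214)<25)
    v,u=np.nonzero(m);t=P[m]; print(n,"grip px",u.mean(),v.mean(),"at z=148:",ray([u.mean(),v.mean()],148),"zrange",t[:,2].min(),t[:,2].max())
```

```text
outer 130 ((609.67822265625, -135.76705932617188), (92.72457885742188, 85.17597198486328), 71.92424011230469) ((607.4222412109375, -134.29153442382812), 59.559364318847656)
hole 53 ((578.7529296875, -127.08863830566406), (66.84526824951172, 11.069059371948242), 72.2352523803711) ((576.6068115234375, -126.40106201171875), 33.42670440673828)
hole 26 ((616.7144775390625, -137.71583557128906), (23.06792449951172, 23.284231185913086), 43.6464958190918) ((616.657958984375, -137.71246337890625), 13.02204418182373)
plate z 104.01545388251009 slope [-0.00603857 -0.00151857]
bar [[ 682.69575356 -159.55141157  103.        ]] ((682.604248046875, -159.68447875976562), (78.07147979736328, 9.56644344329834), 72.06891632080078)
pred hole [ 616.46997281 -136.46343657  100.        ] bar [ 683.31215273 -157.25100457  100.        ]
[[243 244 243 243 243 244 243 243 243 243 244 243 243 243 243 243 243 243
  243 243 243]
 [243 243 243 243 243 243 243 243 243 244 243 243 243 243 243 243 243 243
  244 243 243]
 [243 243 244 243 244 243 243 243 243 243 243 243 243 243 243 243 243 244
  243 243 243]
 [243 243
[... 920 characters left out ...]
43 243 243 243 243 243 243 244 243
  243 243 244]
 [243 244 243 243 244 243 244 243 243 243 243 244 243 243 243 243 244 243
  244 243 243]
 [243 243 243 243 243 243 243 244 243 243 244 243 244 243 244 244 243 243
  243 243 243]
 [243 243 243 243 244 243 243 243 244 243 243 243 244 243 243 243 243 243
  243 243 243]
 [243 243 244 243 244 243 243 244 243 243 243 243 243 243 243 243 243 243
  244 243 243]]
scene0 grip px 332.4013605442177 382.7687074829932 at z=148: [[419.47035025 212.50444761 148.        ]] zrange 133.46854116978932 178.3393591690749
top0 grip px 197.0212765957447 313.8510638297872 at z=148: [[418.22630826 212.8307046  148.        ]] zrange 133.05253493602527 181.3490779863912
```

Run:
```python
from h import *
r=R(0); S=np.array([418.5,212.8,0])
s=read_state();p=np.array(s["eef_pos"])
movel(p+[0,0,0],r,max_speed=200) if 0 else None
movep(S+[0,0,290],r); open_gripper()
movel(S+[0,0,200],max_speed=250,guard=15)
print(movel(S+[0,0,126.5],max_speed=80,guard=6))
s=read_state();print(s["time"],np.round(s["eef_pos"],1),np.round(s["ft_force"],1))
clamp()
s=read_state();print(s["time"],np.round(s["eef_pos"],1),np.round(s["ft_force"],1),s["finger_gap"],s["gripper_force"],np.round(s["qpos"],2))
cv2.imwrite("pics/s1.png",camera("scene")["image"][300:480,220:460].repeat(3,0).repeat(3,1))
```

```text
False
26.8583 [418.8 212.9 126.9] [ 0.9 -0.3 -0.5]
27.4917 [418.5 212.9 126.6] [-1.4 -0.5  6. ] 16.8095084690742 58.29771637916565 [-1.1   0.54  0.67  2.12 -0.55  0.66 -0.35]
```

View pics/s1.png

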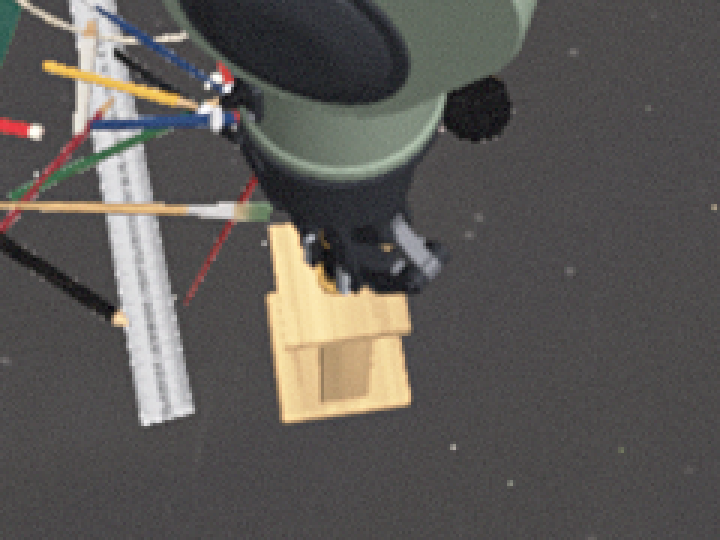

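The gripper holds the black grip (gap 16.8 mm), with the collar just visible at (325,280). Now I'll lift, carry it to above the hole and look.

Run:
```python
from h import *
import pickle
r=R(0); p=np.array(read_state()["eef_pos"])
print(movel([p[0],p[1],275],r,max_speed=100))
s=read_state();print(s["time"],np.round(s["ft_force"],1),s["finger_gap"])
T=np.array([616.4,-137.6,250]); 
movel([T[0],T[1],275],r,max_speed=220); movel(T,r,max_speed=60); wait(.3)
s=read_state();print(s["time"],np.round(s["eef_pos"],1),np.round(s["tool_rot"],3).tolist(),np.round(s["ft_force"],1),s["finger_gap"])
o=[]
for n in("scene","top"):
    c=camera(n);pickle.dump(c,open(n+"2.pkl","wb"));im=c["image"];x,y=((255,140) if n=="scene" else (275,160))
    o.append(cv2.resize(im[y:y+130,x:x+130],(400,400),interpolation=cv2.INTER_CUBIC))
cv2.imwrite("pics/h1.png",np.hstack(o))
```

```text
False
29.175 [ 0.3 -0.  -0.7] 16.672570728609656
32.025 [ 616.5 -137.6  250.2] [[0.297, 0.955, 0.0], [0.955, -0.297, -0.0], [0.0, 0.0, -1.0]] [-1.  -0.2 -0.6] 16.54517448660747
```

View pics/h1.png

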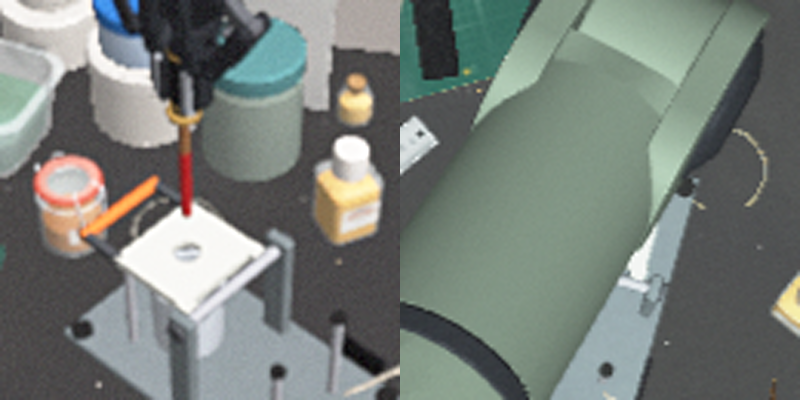

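The scene crop shows the red rod from (187,155) to its tip at (187,213), and the hole at (187,252). I'll measure the rod's axis and the hole in the same view.

```bash
cat > m.py <<'E'
from h import *
def measure(c):
    P=cloud(c); hsv=cv2.cvtColor(c["image"],cv2.COLOR_BGR2HSV);H,S,V=[hsv[...,i].astype(int) for i in range(3)]; M=np.array(c["cam_to_world"])
    def dirs(uv): return np.c_[(uv[:,0]-c["cx"])/c["fx"],-(uv[:,1]-c["cy"])/c["fy"],-np.ones(len(uv))]@M[:3,:3].T
    def ray(uv,z):
        d=dirs(np.atleast_2d(uv).astype(float)); return M[:3,3]+d*((z-M[2,3])/d[:,2])[:,None]
    box=np.zeros((480,640),bool); box[140:240,300:335]=1
    red=box&((H<8)|(H>172))&(S>130)&(V>80)
    k,l,s,_=cv2.connectedComponentsWithStats(red.astype(np.uint8)); i=1+np.argmax(s[1:,4]); red=l==i
    v,u=np.nonzero(red); p=P[red]; p=p[p[:,2]>60]
    rows=np.unique(v); cen=np.array([[u[v==r].mean(),r] for r in rows])
    # axis: intersect each row's central ray with vertical plane facing the camera through median range (+4 mm rod radius)
    d=dirs(cen); hd=np.median(p[:,:2],0)-M[:2,3]; hd/=np.linalg.norm(hd); n=np.array([*hd,0])
    D=np.median((p-M[:3,3])@n)+3
    Q=M[:3,3]+d*(D/(d@n))[:,None]; lat=np.array([-hd[1],hd[0]])
    print("rod depth xy",np.median(p,0).round(1),"top/bot",Q[0].round(1),Q[-1].round(1),"lateral tilt",np.polyfit(Q[2:-2,2],Q[2:-2,:2]@lat,1)[0].round(4),"depth tilt",np.polyfit(p[:,2],p[:,:2]@hd,1)[0].round(3),"view dir",hd.round(2))
    w=(V>190)&(S<30)&(abs(P[...,2]-104)<8); w[:,:280]=0;w[:,360:]=0;w[:195]=0
    k,l,s,_=cv2.connectedComponentsWithStats(w.astype(np.uint8)); w=l==1+np.argmax(s[1:,4])
    cs,h=cv2.findContours(w.astype(np.uint8),cv2.RETR_CCOMP,cv2.CHAIN_APPROX_NONE)
    for ct,hh in zip(cs,h[0]):
        if hh[3]>=0 and len(ct)>8:
            q=ray(ct[:,0],104)[:,:2].astype(np.float32); print("hole",len(ct),cv2.minAreaRect(q),"lateral",np.array(cv2.minAreaRect(q)[0])@lat)
    print("rod lateral",Q[:,:2].mean(0)@lat,"at plate axes E,Hx offset of rod from est. hole:",(Q[-1]-[616.4,-137.6,0])@E,(Q[-1]-[616.4,-137.6,0])@Hx)
E
python3 - <<'E'
from m import *
import pickle
measure(pickle.load(open("scene2.pkl","rb")))
E
```

```text
rod depth xy [ 614.9 -133.5  178.6] top/bot [ 617.  -136.1  203.5] [ 616.1 -136.5  146.1] lateral tilt 0.014 depth tilt -0.002 view dir [ 0.45 -0.89]
hole 12 ((583.6353149414062, -110.17635345458984), (16.943988800048828, 5.313143730163574), 77.51844024658203) lateral 472.9688604826042
hole 23 ((574.8465576171875, -137.48992919921875), (34.861122131347656, 7.194780349731445), 77.61549377441406) lateral 452.9056164806364
hole 24 ((614.9464721679688, -135.84494018554688), (23.949228286743164, 20.162527084350586), 78.85844421386719) lateral 489.51788981957543
rod lateral 490.6804322364243 at plate axes E,Hx offset of rod from est. hole: -0.6518091369452146 0.934036168024597
```

The rod is upright to within 0.014 rad and within about 1 mm of the hole, so I'll lower it with a guard.

Run:
```python
from m import *
r=R(0);T=np.array([616.0,-137.8,0])
print(movel(T+[0,0,215],r,max_speed=60,guard=5)); 
print(movel(T+[0,0,150.5],r,max_speed=35,guard=5)); wait(.5)
s=read_state();print(s["time"],np.round(s["eef_pos"],1),np.round(s["ft_force"],1),s["finger_gap"])
c=camera("scene"); measure(c)
cv2.imwrite("pics/h2.png",cv2.resize(c["image"][170:290,255:415],(800,600),interpolation=cv2.INTER_CUBIC))
```

```text
False
False
35.35 [ 616.  -137.8  150.5] [ 0.2  1.  -0.7] 16.52504516868746Traceback (most recent call last):
  File "<stdin>", line 6, in <module>
  File "m.py", line 16, in measure
    print("rod depth xy",np.median(p,0).round(1),"top/bot",Q[0].round(1),Q[-1].round(1),"lateral tilt",np.polyfit(Q[2:-2,2],Q[2:-2,:2]@lat,1)[0].round(4),"depth tilt",np.polyfit(p[:,2],p[:,:2]@hd,1)[0].round(3),"view dir",hd.round(2))
                                                                                                       ~~~~~~~~~~^^^^^^^^^^^^^^^^^^^^^^^^^^^^
    raise TypeError("expected non-empty vector for x")
TypeError: expected non-empty vector for x
```

Run:
```python
from h import *
c=camera("scene")
cv2.imwrite("pics/h2.png",cv2.resize(c["image"][180:270,275:395],(800,600),interpolation=cv2.INTER_CUBIC))
```

```text
(no output)
```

View pics/h2.png

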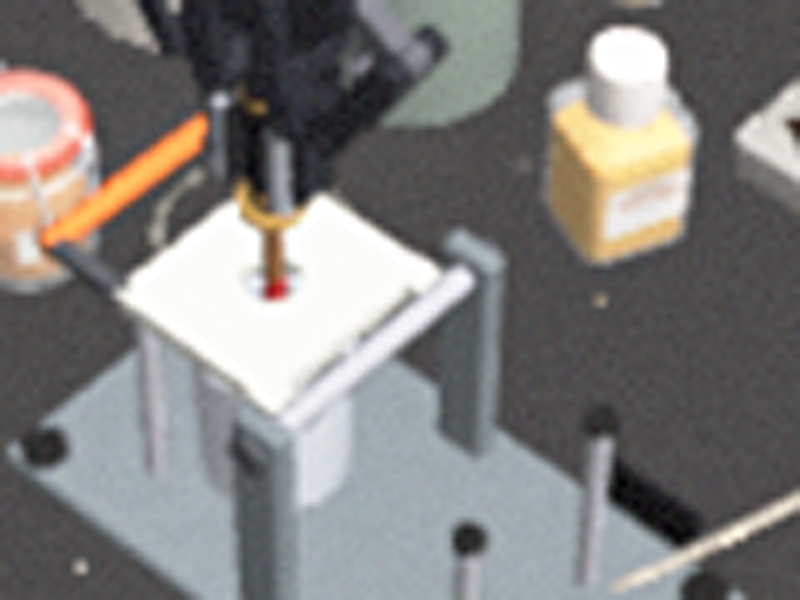

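The rod at (274,270) sits midway between the hole's edges at x = 245 and 302. There is no contact force and nothing else has been disturbed, so I'm handing in.

```bash
python3 -c "
from workcell import *
print(finish_job())"
```

```text
the job is handed in; nothing more can be done
None
```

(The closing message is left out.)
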